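# Make up two ukulele part kits from the bench stock

### The arm

A 6-joint arm with a two-finger parallel gripper is mounted at the origin on a cart in front of the work surface, level with it; the furniture and walls round the work are solid. World frame = base frame: x ahead of the robot, y to its left, z up, the work surface at z = 0. Lengths are in mm, angles in rad, forces in N, time in s.
With the tool pointing down it reaches from about 300 to 775 mm from the base axis. Payload 14.6 kg.
Tool frame: the origin (TCP) lies at the very end of the fingers, on their centre line; the grasp point (between the pads) lies 19 mm behind it; z points along the fingers, y is the line along which they close (so a half turn about z gives the same grasp; the last joint's range is limited). The gripper opens to 94 mm and grips with 3 to 60 N. Pads are 16 mm wide; open, the fingers measure 119 mm over their backs; the gripper's body (75 mm by 177 mm) begins 78 mm behind the grasp point.
Start: joints at [-0.067, 0.3, 1.521, -0, 1.321, -0.067], TCP at [549.99, -0.002, 205.446] pointing down, gripper open.
Joint ranges: [-3.03, 3.03], [-0.79, 2.21], [0.23, 2.52], [-1.04, 4.18], [0, 3.07], [-2.55, 2.55]. Speed limits (rad/s): [2.22, 2.22, 2.57, 3.14, 3.14, 3.14].

### API

Orientations are given as [roll, pitch, yaw] about the fixed x, y, z axes, in that order (R = Rz(yaw) Ry(pitch) Rx(roll)).
In Python, from cell import manip, optics gives the robot as it stands.
- The arm moves only by the shell command python3 -m crank 'ROWS' [FORCE]. ROWS is JSON, a list of rows, each a list of 7 numbers: the opening in per cent of the stroke, from 0 (shut) to 100 (fully open), then the shift along the tool's x, y, z in mm, then the turn, a rotation vector about the tool's x, y, z in rad. A call has 1 to 10 rows; each row is the pose to reach, as a shift and turn from the pose commanded when the call began, along the tool's axes at that moment; what a row does not reach only later rows make up. A row lasts 1/10 s, in which the tool goes at most 50 mm and 8.59 degrees, less where a joint would pass 70% of its speed; a pose out of reach is approached as far as the arm can. A call with a gripper value outside its range is refused whole. The fingers move at their own pace and stop on an object; FORCE is the grip in N (left out, the last holds). Time passes only in rows, so rows that repeat a pose let the fingers close. It gives the time, the measured TCP pose, the force, the opening and the grip force at its end, in the units of the state.
- manip.read_state(): the state, without advancing time (a new reading comes with each control period).
- optics.camera(name): name is "scene" or "side" or "wrist"; returns (picture, depth): 480x640x3 uint8, red, green, blue; 480x640 float32, mm along the optical axis (not along the pixel's ray), 0 where there is no reading.
- optics.calibration(name): a dict with "camera_matrix" (3x3 intrinsics, pixels), "R" (3x3) and "t" (3): a world point X has camera coordinates R X + t. Camera axes: x right, y down, z forward; pixel columns grow to the right and rows downward; lengths in mm; the calibration is good to about 2 mm. A picture is of the moment at which its call begins: read the wrist's pose just before it. calibration takes no time and is no camera call; for the wrist camera it gives the pose at the moment of the call.
- manip.sign_off(): hands the job in; it is judged then, once.
The state is a dict: "clock": time; "joints": joint angles; "qd": joint speeds; "effort": joint torques, N m; "eef_pos": TCP position; "eef_rot": TCP orientation; "wrist_force": force on the tool from outside, world axes, zero at the start; "moment": the same for the moment, N m; "finger_gap": finger opening in mm; "finger_force": force on a finger pad.
Only numpy, scipy, OpenCV 4.12 (cv2) and the standard library are available. Lean on these libraries where they do the work, as an engineer would, in place of code of your own. Each camera call takes 0.05 s, during which the arm holds its last target. There are 200 camera calls.

### The job

Make up the two ukulele kits: the plywood tray gets the rosewood bridge blank, the long bone saddle blank and the yellow tape; the green tray gets the ebony bridge blank and the short bone nut blank. Slide each bridge blank on edge down between its tray's black guides until it stands on the tray floor, and lay the bone parts flat in the felt-lined bay and the tape flat in the bare bay. Leave the maple blank in the rack and the blue tape where they are.

Things in the scene. Friction and masses are not known exactly. Their poses are not given: they have to be found in the camera images.
- ply_tray: Pale plywood kit tray, fixed, 140 (x) x 148 (y) x 10 mm, +x away from robot. Origin: centre of underside. Floor surface z 5 mm. Two black guides stand at x -51 and +51, y -46 mm: vertical grooves 11 mm wide, 106 mm apart between groove backs, from the floor to z 28, flared above to 19 x 114 mm at z 37. They hold a 100 mm blank by its ends, its length along tray x. Two bays: see green tray.
- green_tray: Green-painted kit tray, fixed, same shape, frame and guides as the plywood tray. On the +y side of both trays lie two open bays, y -22 to +69 mm, floor at z 5, divider 9 and rim 10 mm high: the grey felt-lined bay (bone parts), x 10 to 65 mm, and the bare bay (tape), x -65 to +6 mm.
- rosewood_bridge: Red-brown rosewood bridge blank, loose bar 100 (x) x 8 (y) x 36 mm high (z), 35 g, on edge in a groove of the wooden stock rack. Origin: centre of its underside, 6 mm above the bench; rack ridges reach 18 mm up; neighbouring blanks stand parallel, 42 mm apart centre to centre. Grip the middle of its top edge across the 8 mm. For the plywood tray's guides.
- ebony_bridge: Black ebony bridge blank, loose bar 100 (x) x 8 (y) x 36 mm high (z), 35 g, on edge in a groove of the wooden stock rack. Origin: centre of its underside, 6 mm above the bench; rack ridges reach 18 mm up; neighbouring blanks stand parallel, 42 mm apart centre to centre. Grip the middle of its top edge across the 8 mm. For the green tray's guides.
- maple_bridge: Pale maple bridge blank, loose bar 100 (x) x 8 (y) x 36 mm high (z), 35 g, on edge in a groove of the wooden stock rack. Origin: centre of its underside, 6 mm above the bench; rack ridges reach 18 mm up; neighbouring blanks stand parallel, 42 mm apart centre to centre. Grip the middle of its top edge across the 8 mm. Not needed: it stays in the rack.
- saddle_blank: The longer ivory-white bone bar, 75 x 9.5 x 8.5 mm high, 15 g, lying flat on the bench. Origin: centre of its underside, z up; its long side points along (cos 78 deg, sin 78 deg) in its own x, y axes.
- nut_blank: The shorter ivory-white bone bar, 52 x 10 x 9 mm high, 12 g, lying flat on the bench. Origin: centre of its underside, z up; its long side points along (cos 33 deg, sin 33 deg) in its own x, y axes.
- yellow_tape: Roll of yellow tape lying flat on the bench, 48 mm across, 20 mm high, 30 g. Origin: centre of its underside, z up. It is round: grip it across the outside in any direction.
- blue_tape: Roll of light-blue tape lying flat on the bench, 58 mm across with a loose tail, 22 mm high. Origin near the centre of its underside. Not needed: it stays where it is.
Mind the look-alikes: they are no part of the job. Of the things shaped like the yellow_tape, the yellow one is meant.

How it is judged (in metres and radians):
At the end, for the whole second after the job is handed in: Rosewood/ebony blank upright in the plywood/green tray's guides, on the floor within 3 mm, centred within 6 mm; saddle and nut blanks flat on the floor of their trays' felt bays, yellow tape in the plywood tray's bare bay; maple blank and blue tape within 15 mm of their start; all at rest (x of rosewood_bridge in the frame of ply_tray between -0.006 and 0.006 m and y of rosewood_bridge in the frame of ply_tray between -0.051 and -0.041 m and z of rosewood_bridge in the frame of ply_tray between 0.002 and 0.008 m and angle between the x axis of rosewood_bridge and the x axis of ply_tray, either way round below 0.1 rad and angle between each of rosewood_bridge, ebony_bridge's own z axis and vertical below 0.2 rad and x of saddle_blank in the frame of ply_tray between 0.012 and 0.063 m and y of saddle_blank in the frame of ply_tray between -0.01 and 0.057 m and z of saddle_blank in the frame of ply_tray between 0.002 and 0.0075 m and angle between each of saddle_blank, yellow_tape, nut_blank's own z axis and vertical below 0.055 rad and x of yellow_tape in the frame of ply_tray between -0.045 and -0.014 m and y of yellow_tape in the frame of ply_tray between 0 and 0.047 m and z of yellow_tape in the frame of ply_tray between 0.002 and 0.0075 m and x of ebony_bridge in the frame of green_tray between -0.006 and 0.006 m and y of ebony_bridge in the frame of green_tray between -0.051 and -0.041 m and z of ebony_bridge in the frame of green_tray between 0.002 and 0.008 m and angle between the x axis of ebony_bridge and the x axis of green_tray, either way round below 0.1 rad and x of nut_blank in the frame of green_tray between 0.012 and 0.063 m and y of nut_blank in the frame of green_tray between -0.01 and 0.057 m and z of nut_blank in the frame of green_tray between 0.002 and 0.0075 m and distance of each of maple_bridge, blue_tape from where it was at the start of the episode below 0.015 m and linear speed of each of rosewood_bridge, saddle_blank, yellow_tape, ebony_bridge, nut_blank, maple_bridge, blue_tape below 0.02 m/s); the robot touches nothing.
It fails at once if the maple blank is taken or knocked out of its place in the rack (distance of maple_bridge from where it was at the start of the episode above 0.03 m).
It fails at once if the blue tape is moved away (distance of blue_tape from where it was at the start of the episode above 0.03 m).
It also fails if it takes over 136 s, if anything falls off the work surface, if the arm or the gripper's body presses on something with over 40 N, if the wrist force passes 120 N, or if a joint passes its speed limit or range.

## Working session

There is one attempt and no reset: what is moved stays moved. The work goes in short steps, Python scripts to look and compute and a shell command to move; the robot and the scene stay as the last step left them, time stands still between calls to the robot, and variables do not carry over. Pictures are saved under pics/ and viewed, at most 20 in all, crops included, and the job is handed in when it is done.

```bash
ls; mkdir -p pics; cat > h.py <<'E'
import numpy as np, cv2
from cell import manip, optics
def snap(n,f=None):
    im,d=optics.camera(n)
    if f: cv2.imwrite('pics/'+f,im[:,:,::-1])
    return im,d
def ray(n,u,v,z,c=None):
    c=c or optics.calibration(n); K=np.array(c["camera_matrix"]);R=np.array(c["R"]);t=np.array(c["t"])
    d=R.T@np.linalg.solve(K,[u,v,1.]); o=-R.T@t
    return o+d*(z-o[2])/d[2]
E
python3 - <<'E'
from h import *
a,d=snap("scene","s1.png"); b,e=snap("side","d1.png"); w,g=snap("wrist","w1.png")
np.savez('v1.npz',a=a,d=d,b=b,e=e,w=w,g=g)
for n in("scene","side","wrist"):
    c=optics.calibration(n); print(n,np.round(-np.array(c["R"]).T@c["t"]),np.round(c["camera_matrix"],0).tolist())
print(manip.read_state())
E
```

```text
pics
scene [149. 380. 684.] [[499.0, 0.0, 320.0], [0.0, 499.0, 233.0], [0.0, 0.0, 1.0]]
side [ 415. -742.  574.] [[442.0, 0.0, 315.0], [0.0, 442.0, 241.0], [0.0, 0.0, 1.0]]
wrist [551.  67. 386.] [[344.0, 0.0, 323.0], [0.0, 344.0, 238.0], [0.0, 0.0, 1.0]]
{'clock': 0.15, 'joints': array([-6.65980611e-02,  3.00316884e-01,  1.52142530e+00, -1.16595710e-05,
        1.32071149e+00, -6.66160546e-02]), 'qd': array([ 0.00047257, -0.00164042, -0.00270915, -0.00033512, -0.00273435,
       -0.0001106 ]), 'effort': array([-2.50185103e-04, -5.31960297e+01, -3.52822959e+01,  7.07691838e-02,
        2.35654798e-02, -3.66386917e-05]), 'eef_pos': array([5.49801524e+02, 8.30653745e-03, 2.05036828e+02]), 'eef_rot': array([-3.14073278e+00, -4.60465288e-05,  1.57081719e+00]), 'wrist_force': array([ 0.24751976,  0.27359874, -0.06820629]), 'moment': array([ 0.00779988, -0.03983002,  0.01297056]), 'finger_force': 0.0, 'finger_gap': 94.08972886833695}
```

View pics/s1.png

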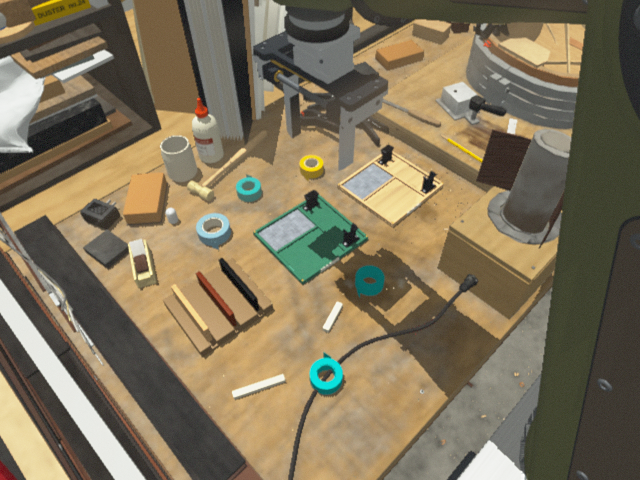

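View pics/d1.png

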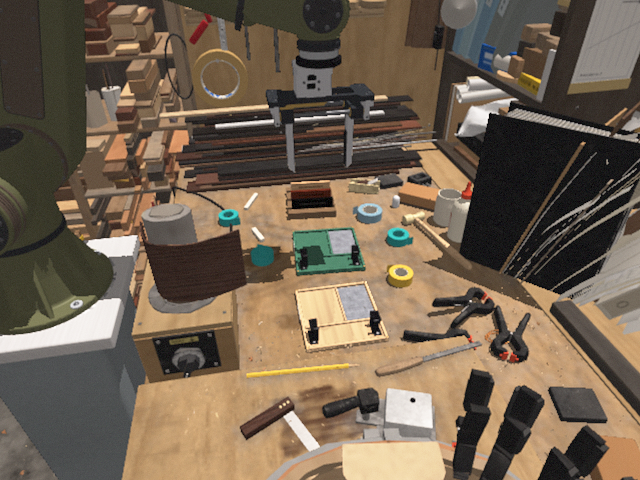

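View pics/w1.png

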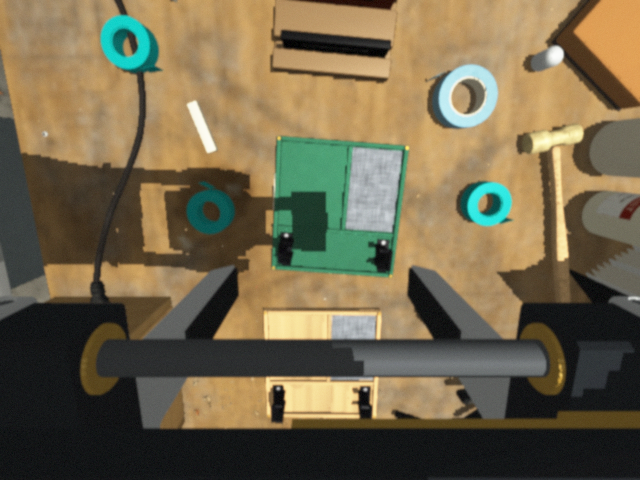

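Scene view: ebony at (239,283), rosewood (215,298) and maple (190,308) stand in the rack. The nut is at (333,317) and the saddle at (259,386). Yellow tape is at (312,166), blue tape at (213,230). The green tray is at (311,238) and the plywood tray at (391,187).

Look-alikes:
- **Yellow tape:** teal rolls at (249,189), (369,280) and (326,375), and the light-blue roll at (213,230). I choose (312,166).
- **Bone bars:** the two bars differ only in length, and the pale block at (142,262) is another candidate. The saddle is the longer one at (259,386), the nut the shorter one at (333,317).
- **Bridge blanks:** maple at (190,308) could be confused with the wanted ones, which are red-brown (215,298) and black (239,283).

```bash
cat >> h.py <<'E'
def rect(n,im,box,lo,hi,z,c=None):
    x0,y0,x1,y1=box; hsv=cv2.cvtColor(im,cv2.COLOR_RGB2HSV)
    m=np.zeros(im.shape[:2],np.uint8); m[y0:y1,x0:x1]=cv2.inRange(hsv,np.array(lo),np.array(hi))[y0:y1,x0:x1]
    m=cv2.morphologyEx(m,cv2.MORPH_OPEN,np.ones((2,2)))
    cs,_=cv2.findContours(m,cv2.RETR_EXTERNAL,cv2.CHAIN_APPROX_NONE)
    if not cs: return None
    k=max(cs,key=cv2.contourArea).reshape(-1,2)
    P=np.array([ray(n,u,v,z,c)[:2] for u,v in k],np.float32)
    (cx,cy),(w,h),a=cv2.minAreaRect(P)
    if w<h: w,h,a=h,w,a+90
    a=(a+90)%180-90
    return [round(float(q),1) for q in (cx,cy,w,h,a)], k.mean(0).round().tolist()
E
python3 - <<'E'
from h import *
v=np.load('v1.npz'); a=v['a'];b=v['b'];w=v['w']
print('sc saddle',rect('scene',a,(225,365,295,405),(0,0,170),(180,60,255),8.5))
print('sc nut',rect('scene',a,(318,298,348,335),(0,0,170),(180,60,255),9))
print('sc yellow',rect('scene',a,(295,150,330,185),(20,130,120),(35,255,255),20))
print('sc green',rect('scene',a,(245,185,375,290),(65,100,20),(88,255,255),10))
print('sc ply',rect('scene',a,(330,140,450,230),(10,30,150),(30,130,255),10))
print('sc rose',rect('scene',a,(192,268,237,328),(0,120,50),(10,255,255),42))
print('sc ebony',rect('scene',a,(215,255,262,312),(0,0,0),(180,255,45),42))
print('sc maple',rect('scene',a,(168,282,212,335),(15,60,170),(30,160,255),42))
print('sd saddle',rect('side',b,(240,190,260,212),(0,0,140),(180,70,255),8.5))
print('sd nut',rect('side',b,(247,224,268,243),(0,0,140),(180,70,255),9))
print('sd yellow',rect('side',b,(380,258,420,292),(20,130,100),(35,255,255),20))
print('sd green',rect('side',b,(285,222,370,278),(65,100,20),(88,255,255),10))
print('sd ply',rect('side',b,(290,275,390,355),(10,30,140),(30,150,255),10))
print('w nut',rect('wrist',w,(180,90,225,160),(0,0,150),(180,70,255),9))
print('w green',rect('wrist',w,(260,125,420,285),(65,100,20),(88,255,255),10))
for n,u,v_ in(('green guides','w',0),): 
  for p in((286,237),(383,243),(278,390),(365,390),(333,40)): print(p,ray('wrist',*p,37 if p[1]>50 else 42).round(0))
c=np.hstack([cv2.resize(a[150:400,150:450],(600,500))]); cv2.imwrite('pics/c1.png',c[:,:,::-1])
# depth check at tray floor & bench
K=optics.calibration('scene')
for p in((340,240),(300,300),(259,386),(215,298)):
    d=v['d'][p[1],p[0]];X=np.array(K['R']).T@(np.linalg.solve(np.array(K['camera_matrix']),[p[0],p[1],1.])*d-K['t']);print(p,X.round(1))
E
```

```text
sc saddle ([413.6, 251.2, 74.9, 10.3, 65.1], [259.0, 386.0])
sc nut ([419.3, 98.2, 52.3, 11.0, -70.6], [333.0, 316.0])
sc yellow ([675.1, -100.8, 73.1, 47.0, -42.7], [312.0, 167.0])
sc green ([558.1, 13.3, 147.0, 139.8, 85.7], [320.0, 238.0])
sc ply ([547.1, -187.9, 239.6, 231.0, -45.0], [384.0, 183.0])
sc rose ([551.6, 215.6, 115.6, 12.3, -5.0], [218.0, 300.0])
sc ebony ([547.5, 175.4, 113.9, 12.1, -5.4], [240.0, 285.0])
sc maple ([566.8, 252.4, 100.1, 63.6, -33.3], [190.0, 309.0])
sd saddle ([419.4, 240.7, 76.5, 14.8, 67.0], [252.0, 201.0])
sd nut ([425.7, 87.9, 60.1, 12.4, -70.8], [259.0, 235.0])
sd yellow ([686.1, -123.7, 63.7, 49.0, 76.8], [400.0, 276.0])
sd green ([547.3, 68.3, 18.1, 8.4, -45.9], [313.0, 233.0])
sd ply ([553.4, -185.4, 197.5, 191.1, 79.3], [340.0, 316.0])
w nut ([425.8, 94.7, 53.6, 12.6, -70.6], [203.0, 128.0])
w green ([568.0, 7.7, 145.7, 138.3, 85.9], [338.0, 206.0])
(286, 237) [513. -16.  37.]
(383, 243) [614. -22.  37.]
(278, 390) [ 499. -200.   37.]
(365, 390) [ 601. -200.   37.]
(333, 40) [560. 168.  42.]
(340, 240) [520.9 -20.6   2.9]
(300, 300) [482.2 110.7  -1.6]
(259, 386) [414.  251.5   8.9]
(215, 298) [556.4 216.   37.9]
```

View pics/c1.png

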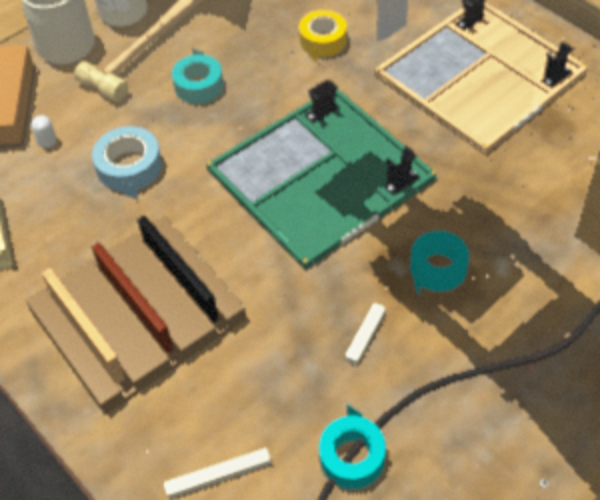

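The crop confirms the choices: yellow roll at (323,33), short bar (366,332), long bar (217,471), blanks left to right maple, rosewood, ebony. First I hover over the nut and measure it there.

```bash
cat >> h.py <<'E'
def phi():
    from scipy.spatial.transform import Rotation as Ro
    R=Ro.from_euler('xyz',manip.read_state()['eef_rot']).as_matrix(); return np.degrees(np.arctan2(R[1,1],R[0,1]))
def go(x,y,z,ph):
    s=manip.read_state(); p=s['eef_pos']; f=np.radians(phi()); d=np.array([x,y])-p[:2]
    dp=(ph-np.degrees(f)+90)%180-90
    print('to',x,y,z,ph,'-> shift',np.round([-np.sin(f)*d[0]+np.cos(f)*d[1],np.cos(f)*d[0]+np.sin(f)*d[1],p[2]-z],1),'turn z',round(-np.radians(dp),3),'q6',round(s['joints'][5],2))
def st():
    s=manip.read_state(); print('t',s['clock'],'p',s['eef_pos'].round(1),'phi',phi().round(2),'gap',s['finger_gap'].round(1),'ff',round(s['finger_force'],1),'F',s['wrist_force'].round(1))
E
python3 -m crank '[[45,95,-128,75,0,0,-0.15],[45,95,-128,75,0,0,-0.3],[45,95,-128,75,0,0,-0.34],[45,95,-128,75,0,0,-0.34],[45,95,-128,75,0,0,-0.34],[45,95,-128,75,0,0,-0.34],[45,95,-128,75,0,0,-0.34],[45,95,-128,75,0,0,-0.34]]'
python3 - <<'E'
from h import *
st(); w,_=snap('wrist','w2.png')
c=optics.calibration('wrist')
W=(0,0,150),(180,70,255)
print(rect('wrist',w,(230,150,420,380),*W,9,c)); p=manip.read_state()['eef_pos']
q=np.array(c['camera_matrix'])@(np.array(c['R'])@p+c['t']);print('tcp px',q[:2]/q[2])
E
```

```text
clock: 0.95
eef_pos: [422.7, 94.6, 130.7]
eef_rot: [3.141, 0.0, 1.91]
wrist_force: [0.3, -0.4, -0.1]
finger_gap: 42.1
finger_force: 0.0Traceback (most recent call last):
  File "<stdin>", line 2, in <module>
  File "h.py", line 31, in st
    s=manip.read_state(); print('t',s['clock'],'p',s['eef_pos'].round(1),'phi',phi().round(2),'gap',s['finger_gap'].round(1),'ff',round(s['finger_force'],1),'F',s['wrist_force'].round(1))
                                                                                                    ^^^^^^^^^^^^^^^^^^^^^
AttributeError: 'float' object has no attribute 'round'
```

```bash
sed -i "s/s\['finger_gap'\].round(1)/round(float(s['finger_gap']),1)/" h.py
python3 - <<'E'
from h import *
st(); w,_=snap('wrist','w2.png')
c=optics.calibration('wrist')
W=(0,0,150),(180,70,255)
print(rect('wrist',w,(230,150,420,380),*W,9,c)); p=manip.read_state()['eef_pos']
q=np.array(c['camera_matrix'])@(np.array(c['R'])@p+c['t']);print('tcp px',q[:2]/q[2])
E
```

```text
t 0.95 p [422.7  94.6 130.7] phi 19.43 gap 42.1 ff 0.0 F [ 0.3 -0.4 -0.1]
([425.9, 94.4, 51.7, 10.1, -70.5], [324.0, 232.0])
tcp px [320.60603304 278.41508274]
```

View pics/w2.png

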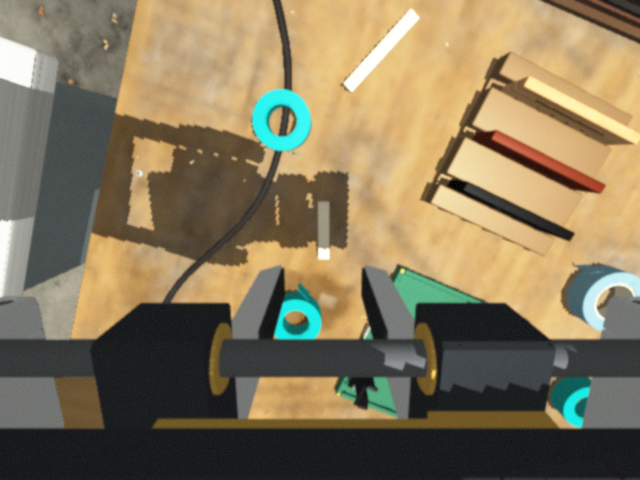

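Nut lies between the fingers at (324,230), its mask centre agreeing with the first view. I descend and grip.

```bash

python3 -m crank '[[35,-1.3,3,40,0,0,0],[35,-1.3,3,80,0,0,0],[35,-1.3,3,110,0,0,0],[35,-1.3,3,122,0,0,0],[35,-1.3,3,128.5,0,0,0],[35,-1.3,3,128.5,0,0,0],[35,-1.3,3,128.5,0,0,0]]' 15
python3 -m crank '[[5,0,0,0,0,0,0],[5,0,0,0,0,0,0],[5,0,0,0,0,0,0],[5,0,0,0,0,0,0],[5,0,0,0,0,0,0],[5,0,0,-40,0,0,0],[5,0,0,-80,0,0,0],[5,0,0,-110,0,0,0],[5,0,0,-110,0,0,0],[5,0,0,-110,0,0,0]]' 15
python3 - <<'E'
from h import *
w,_=snap('wrist','w3.png'); c=optics.calibration('wrist'); st()
# green tray: felt bay & guides
G=(65,100,20),(88,255,255)
print('green',rect('wrist',w,(340,200,640,430),*G,10,c))
q=[np.array(c['R'])@np.array(X,float)+c['t'] for X in((560,8,0),(547,175,42),(551,216,42))]
for k in q: k=np.array(c['camera_matrix'])@k; print((k/k[2]).round())
go(560,30,150,-4)
E
```

```text
clock: 1.7
eef_pos: [426.1, 94.8, 3.1]
eef_rot: [3.14, 0.0, 1.911]
wrist_force: [-0.2, 1.0, -0.0]
finger_gap: 32.6
finger_force: 0.0
clock: 2.7
eef_pos: [425.2, 94.8, 111.8]
eef_rot: [3.141, 0.0, 1.911]
wrist_force: [-0.1, -0.1, -1.3]
finger_gap: 9.7
finger_force: 15.0
t 2.75 p [424.8  94.7 111.1] phi 19.48 gap 9.5 ff 15.0 F [ 0.8  0.3 -0.3]
green ([569.8, 66.4, 140.2, 32.8, -4.2], [461.0, 309.0])
[424. 363.   1.]
[516. 200.   1.]
[548. 147.   1.]
to 560 30 150 -4 -> shift [-106.1  105.9  -38.9] turn z 0.41 q6 -0.2
```

```bash

python3 -m crank '[[5,-60,40,-50,0,0,0.12],[5,-110,80,-90,0,0,0.25],[5,-150,85,-90,0,0,0.38],[5,-170,80,-90,0,0,0.41],[5,-188,73,-90,0,0,0.41],[5,-188,73,-90,0,0,0.41],[5,-188,73,-90,0,0,0.41],[5,-188,73,-90,0,0,0.41],[5,-188,73,-90,0,0,0.41]]' 15
python3 - <<'E'
from h import *
w,_=snap('wrist','w4.png'); c=optics.calibration('wrist'); st()
G=(65,100,20),(88,255,255)
print('green',rect('wrist',w,(0,0,640,300),*G,10,c))
print('felt',rect('wrist',w,(320,0,600,300),(95,5,60),(125,60,230),5,c))
print('ebony',rect('wrist',w,(200,0,500,60),(0,0,0),(180,255,50),42,c))
E
```

```text
clock: 3.65
eef_pos: [556.5, -57.1, 201.5]
eef_rot: [-3.141, -0.0, 1.502]
wrist_force: [-0.1, -0.2, -1.3]
finger_gap: 9.7
finger_force: 15.0
t 3.7 p [556.6 -57.2 201.7] phi -3.94 gap 9.8 ff 15.0 F [ 0.6  0.  -0.4]
green ([567.9, 7.3, 145.5, 138.5, 85.9], [328.0, 152.0])
felt ([607.9, 28.7, 85.7, 51.4, 86.1], [364.0, 132.0])
ebony None
```

View pics/w4.png

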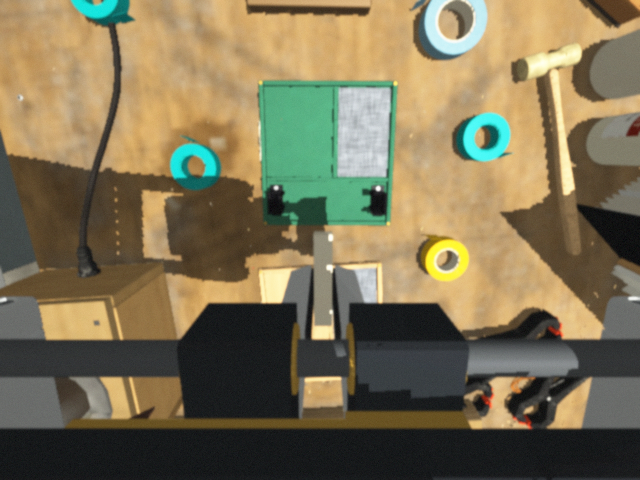

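The nut is held in the fingers. The green tray is centred at px (328,152), its felt bay at (364,132), guides at (276,200) and (379,200). I place the nut.

```bash

python3 -m crank '[[5,40,20,30,0,0,0],[5,80,40,60,0,0,0],[5,87,44.7,105,0,0,0],[5,87,44.7,150,0,0,0],[5,87,44.7,178,0,0,0],[5,87,44.7,188,0,0,0],[5,87,44.7,193,0,0,0],[5,87,44.7,193,0,0,0],[5,87,44.7,193,0,0,0]]' 15
python3 -m crank '[[22,0,0,0,0,0,0],[22,0,0,0,0,0,0],[22,0,0,0,0,0,0],[22,0,0,0,0,0,0],[22,0,0,-30,0,0,0],[22,0,0,-80,0,0,0],[22,0,0,-130,0,0,0],[22,0,0,-140,0,0,0],[22,0,0,-140,0,0,0]]' 15
python3 - <<'E'
from h import *
w,_=snap('wrist','w5.png'); c=optics.calibration('wrist'); st()
print('nut',rect('wrist',w,(250,120,400,300),(12,5,165),(40,70,255),14,c))
for X in((547,175,42),(551,216,42)): k=np.array(c['camera_matrix'])@(np.array(c['R'])@np.array(X,float)+c['t']); print((k/k[2]).round())
go(550,120,150,-4.5)
print('ebony',rect('wrist',w,(100,0,400,200),(0,0,0),(180,255,40),42,c))
print('rose',rect('wrist',w,(100,0,400,200),(0,120,50),(10,255,255),42,c))
E
```

```text
clock: 4.6
eef_pos: [608.3, 25.5, 10.7]
eef_rot: [3.139, -0.0, 1.501]
wrist_force: [0.3, 0.0, 0.5]
finger_gap: 9.5
finger_force: 15.0
clock: 5.5
eef_pos: [608.2, 25.5, 150.9]
eef_rot: [3.138, -0.0, 1.501]
wrist_force: [-1.4, -1.0, -0.3]
finger_gap: 20.4
finger_force: 0.0
t 5.55 p [607.3  25.5 148.6] phi -4.01 gap 20.5 ff 0.0 F [-1.  -0.1 -0.4]
nut ([611.5, 51.0, 10.1, 4.6, -3.9], [324.0, 202.0])
[228.  50.   1.]
[226. -12.   1.]
to 550 120 150 -4.5 -> shift [ 90.2 -63.8  -1.4] turn z 0.008 q6 0.05
ebony ([562.4, 164.0, 97.2, 11.8, -5.3], [253.0, 64.0])
rose ([566.1, 203.8, 98.7, 6.5, -3.9], [251.0, 2.0])
```

View pics/w5.png

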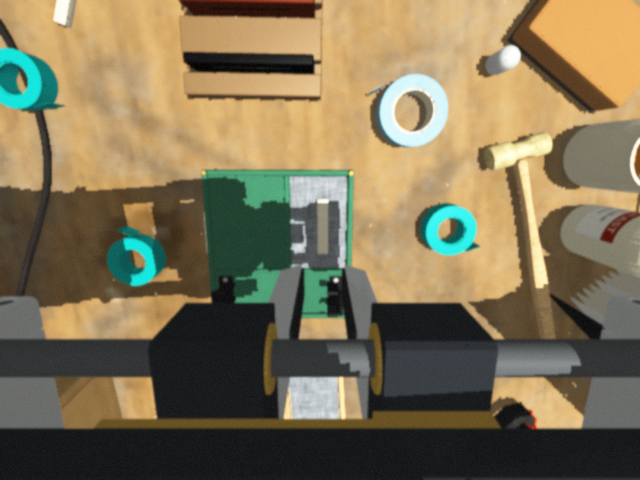

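The nut lies flat in the green felt bay at (323,230). The ebony blank is at (250,63), with rosewood behind it at (250,3). I move over the rack with the fingers turned across the blanks.

```bash

python3 -m crank '[[25,30,-5,-15,0,0,-0.14],[25,60,-10,-30,0,0,-0.28],[25,90,-17,-40,0,0,-0.42],[25,120,-17,-40,0,0,-0.56],[25,139,-17,-40,0,0,-0.7],[25,139,-17,-40,0,0,-0.84],[25,139,-17,-40,0,0,-0.98],[25,139,-17,-40,0,0,-1.12],[25,139,-17,-40,0,0,-1.26],[25,139,-17,-40,0,0,-1.4]]'
python3 -m crank '[[25,0,0,0,0,0,-0.15],[25,0,0,0,0,0,-0.15],[25,0,0,0,0,0,-0.15],[25,0,0,0,0,0,-0.15]]'
python3 - <<'E'
from h import *
w,_=snap('wrist','w6.png'); c=optics.calibration('wrist'); st()
for n,lo,hi in(('ebony',(0,0,0),(180,255,45)),('rose',(0,120,50),(10,255,255)),('maple',(15,60,170),(30,160,255))):
    print(n,rect('wrist',w,(200,60,500,300),lo,hi,42,c))
E
```

```text
clock: 6.55
eef_pos: [599.5, 165.2, 186.2]
eef_rot: [-3.14, -0.004, 2.907]
wrist_force: [-0.2, 0.6, 0.2]
finger_gap: 23.1
finger_force: 0.0
clock: 6.95
eef_pos: [600.0, 165.3, 188.1]
eef_rot: [-3.141, -0.001, 3.047]
wrist_force: [-0.8, -0.5, -0.4]
finger_gap: 23.3
finger_force: 0.0
t 7.0 p [600.1 165.4 188.3] phi 84.64 gap 23.8 ff 0.0 F [-0.1 -0.1  0.4]
ebony ([556.0, 330.8, 174.8, 4.5, -0.2], [495.0, 156.0])
rose ([567.4, 209.7, 98.5, 11.4, -6.0], [367.0, 185.0])
maple ([567.5, 182.4, 277.5, 223.9, 84.7], [368.0, 210.0])
```

View pics/w6.png

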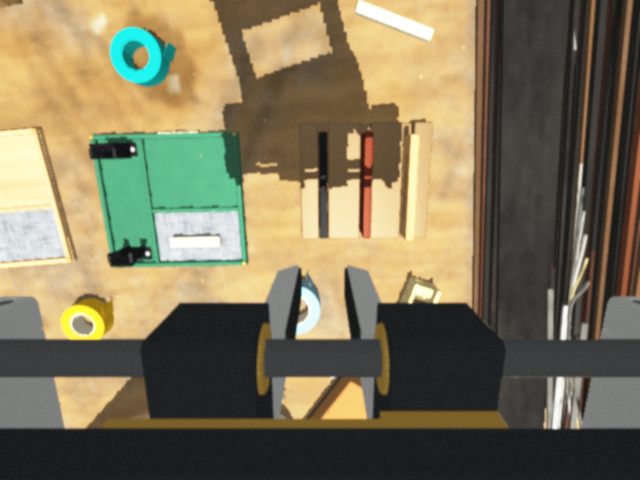

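```bash

python3 - <<'E'
from h import *
im=cv2.imread('pics/w6.png')[:,:,::-1].copy(); c=optics.calibration('wrist')
for n,b,lo,hi in(('ebony',(312,127,334,245),(0,0,0),(180,255,60)),('rose',(355,125,380,245),(0,120,30),(12,255,255)),('maple',(405,125,425,245),(15,60,130),(30,160,255))):
    print(n,rect('wrist',im,b,lo,hi,42,c))
for p in((300,125),(432,123),(303,238),(427,240)): print(ray('wrist',*p,18,c).round(1))
print(ray('wrist',308,305,22,c))
E
```

```text
ebony ([539.4, 171.7, 49.8, 8.1, -3.7], [324.0, 160.0])
rose ([567.1, 210.6, 99.5, 12.2, -3.8], [367.0, 185.0])
maple ([572.2, 256.2, 112.9, 18.7, -2.0], [416.0, 182.0])
[503.6 151.8  18. ]
[513.6 279.8  18. ]
[616.5 142.8  18. ]
[630.7 272.5  18. ]
[690.81413902 140.58198872  22.        ]
```

```bash

python3 -m crank '[[25,35.9,1.5,40,0,0,-0.023],[25,35.9,1.5,80,0,0,-0.023],[25,35.9,1.5,120,0,0,-0.023],[25,35.9,1.5,145,0,0,-0.023],[25,35.9,1.5,158,0,0,-0.023],[25,35.9,1.5,166,0,0,-0.023],[25,35.9,1.5,166,0,0,-0.023],[25,35.9,1.5,166,0,0,-0.023]]'
python3 -m crank '[[3,0,0,0,0,0,0],[3,0,0,0,0,0,0],[3,0,0,0,0,0,0],[3,0,0,0,0,0,0],[3,0,0,0,0,0,0]]' 25
python3 -m crank '[[3,0,0,-5,0,0,0],[3,0,0,-15,0,0,0],[3,0,0,-35,0,0,0],[3,0,0,-70,0,0,0],[3,0,0,-110,0,0,0],[3,0,0,-110,0,0,0],[3,0,0,-110,0,0,0]]' 25
python3 - <<'E'
from h import *
st(); w,_=snap('wrist','w7.png'); a,_=snap('scene','s7.png')
go(564.6,-38.6,130,85.9)
cv2.imwrite('pics/c7.png',np.hstack([w[100:400,200:450],a[130:430,150:450]])[:,:,::-1])
E
```

```text
clock: 7.8
eef_pos: [565.3, 170.3, 24.1]
eef_rot: [3.141, 0.002, 3.073]
wrist_force: [0.2, -0.1, 0.1]
finger_gap: 23.3
finger_force: 0.0
clock: 8.3
eef_pos: [564.9, 170.0, 23.6]
eef_rot: [3.142, 0.001, 3.073]
wrist_force: [-1.2, -3.6, 5.4]
finger_gap: 7.6
finger_force: 25.0
clock: 9.0
eef_pos: [564.8, 170.4, 134.0]
eef_rot: [3.141, 0.002, 3.074]
wrist_force: [-1.3, 0.4, -2.0]
finger_gap: 7.7
finger_force: 25.0
t 9.0 p [564.8 170.4 134. ] phi 86.13 gap 7.7 ff 25.0 F [-1.3  0.4 -2. ]
to 564.6 -38.6 130 85.9 -> shift [ -14.7 -208.2    2. ] turn z 0.004 q6 -1.27
```

View pics/c7.png

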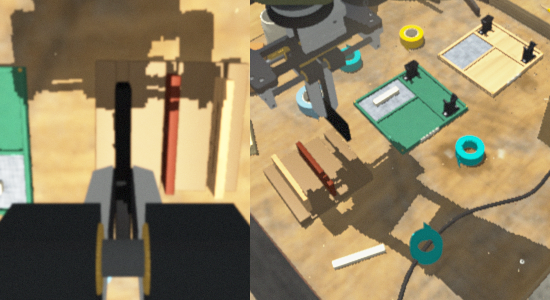

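Ebony is held upright between the fingers (scene crop (340,130)); rosewood and maple are still in the rack. I check the end offset and the tray once more.

```bash

python3 - <<'E'
from h import *
c=optics.calibration('wrist'); w=cv2.imread('pics/w7.png')[:,:,::-1].copy()
print('green now',rect('wrist',w,(0,90,270,330),(60,100,15),(90,255,255),10,c))
print('ebony', rect('wrist',w,(305,170,345,270),(0,0,0),(180,255,50),152,c))
m=cv2.cvtColor(w,cv2.COLOR_RGB2GRAY); print(m[170:200:2,323])
for v in (178,180,182,184): print(v,ray('wrist',323,v,152,c).round(1))
E
```

```text
green now ([566.0, 10.9, 147.7, 137.7, 85.8], [146.0, 245.0])
ebony ([531.4, 172.4, 42.5, 7.5, -4.1], [323.0, 227.0])
[82 81 86 81 81 73 33  9  9 13 18 18 18 19 21]
178 [507.9 173.5 152. ]
180 [508.8 173.5 152. ]
182 [509.8 173.4 152. ]
184 [510.7 173.3 152. ]
```

```bash

python3 - <<'E'
from h import *
from scipy.spatial.transform import Rotation as Ro
c=optics.calibration('wrist'); s=manip.read_state()
Rt=Ro.from_euler('xyz',s['eef_rot']).as_matrix(); R=np.array(c['R']); t=np.array(c['t'])
o=-R.T@t; oc=Rt.T@(o-s['eef_pos']); Rc=R@Rt   # cam<-tool
R2=Ro.from_euler('xyz',[-3.141,-0.001,3.047]).as_matrix(); p2=np.array([600.1,165.4,188.3])
Rn=Rc@R2.T; o2=p2+R2@oc; c2=dict(camera_matrix=c['camera_matrix'],R=Rn,t=-Rn@o2)
w=cv2.imread('pics/w6.png')[:,:,::-1]; g=cv2.cvtColor(w,cv2.COLOR_RGB2GRAY)
print(g[122:142,323].tolist()); print(g[228:246,324].tolist()); print(w[122:142,367,0].tolist(),w[228:246,367,0].tolist())
for v in(128,130,132,134,236,238,240): print(v,ray('wrist',323,v,42,c2).round(1))
E
```

```text
[92, 87, 82, 83, 88, 82, 85, 84, 77, 61, 41, 20, 21, 20, 19, 22, 16, 21, 20, 20]
[85, 86, 90, 89, 93, 89, 91, 90, 92, 114, 164, 197, 209, 211, 210, 207, 208, 206]
[113, 106, 102, 98, 105, 125, 140, 130, 107, 90, 78, 78, 79, 84, 105, 145, 184, 206, 204, 209] [229, 227, 228, 228, 228, 228, 228, 227, 224, 217, 226, 236, 239, 238, 237, 235, 234, 231]
128 [510.2 173.7  42. ]
130 [511.9 173.6  42. ]
132 [513.6 173.4  42. ]
134 [515.4 173.2  42. ]
236 [610.6 164.3  42. ]
238 [612.6 164.1  42. ]
240 [614.6 164.   42. ]
```

```bash

python3 -m crank '[[3,-4,-45,0,0,0,0],[3,-8,-90,0,0,0,0],[3,-12,-135,0,0,0,0],[3,-16,-180,10,0,0,0],[3,-16.6,-208,30,0,0,0.004],[3,-16.6,-208,54,0,0,0.004],[3,-16.6,-208,54,0,0,0.004],[3,-16.6,-208,54,0,0,0.004],[3,-16.6,-208,54,0,0,0.004]]' 25
python3 - <<'E'
from h import *
st(); w,_=snap('wrist','w8.png'); a,_=snap('scene')
cv2.imwrite('pics/c8.png',np.hstack([w[60:420,180:460],cv2.resize(a[150:300,240:390],(360,360))])[:,:,::-1])
E
```

```text
clock: 10.0
eef_pos: [567.5, -37.9, 79.8]
eef_rot: [-3.142, 0.001, 3.071]
wrist_force: [-0.2, -0.0, 0.5]
finger_gap: 7.8
finger_force: 25.0
t 10.0 p [567.5 -37.9  79.8] phi 85.94 gap 7.8 ff 25.0 F [-0.2 -0.   0.5]
```

View pics/c8.png

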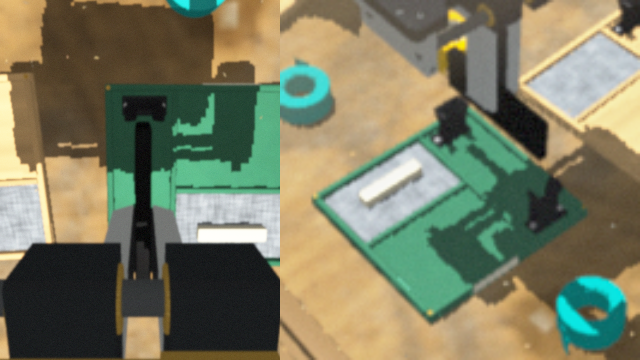

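The guide at crop (145,107) lines up with the blank's end at (143,125), about 1 mm off. I lower it.

```bash

python3 -m crank '[[3,0,0.8,10,0,0,0],[3,0,0.8,20,0,0,0],[3,0,0.8,28,0,0,0],[3,0,0.8,34,0,0,0],[3,0,0.8,40,0,0,0],[3,0,0.8,44,0,0,0],[3,0,0.8,47,0,0,0],[3,0,0.8,47,0,0,0]]' 25
python3 -m crank '[[3,0,0,3,0,0,0],[3,0,0,6,0,0,0],[3,0,0,8.5,0,0,0],[3,0,0,8.5,0,0,0],[3,0,0,8.5,0,0,0]]' 25
python3 - <<'E'
from h import *
st()
E
```

```text
clock: 10.9
eef_pos: [567.0, -37.7, 31.6]
eef_rot: [3.142, -0.0, 3.07]
wrist_force: [-0.4, -0.6, 0.8]
finger_gap: 7.7
finger_force: 25.0
clock: 11.4
eef_pos: [567.1, -37.7, 23.4]
eef_rot: [3.142, -0.0, 3.07]
wrist_force: [-0.8, -0.9, -0.9]
finger_gap: 7.7
finger_force: 25.0
t 11.4 p [567.1 -37.7  23.4] phi 85.88 gap 7.7 ff 25.0 F [-0.8 -0.9 -0.9]
```

```bash

python3 -m crank '[[22,0,0,0,0,0,0],[22,0,0,0,0,0,0],[22,0,0,0,0,0,0],[22,0,0,-10,0,0,0],[22,0,0,-40,0,0,0],[22,0,0,-80,0,0,0],[22,0,0,-125,0,0,0],[22,0,0,-150,0,0,0],[22,0,0,-150,0,0,0]]' 25
python3 - <<'E'
from h import *
st(); w,_=snap('wrist','w9.png'); c=optics.calibration('wrist'); a,_=snap('scene')
print('ebony',rect('wrist',w,(290,90,360,290),(0,0,0),(180,255,40),41,c))
cv2.imwrite('pics/c9.png',np.hstack([w[60:420,180:460],cv2.resize(a[150:300,240:390],(360,360))])[:,:,::-1])
go(595,212,185,86)
E
```

```text
clock: 12.3
eef_pos: [568.6, -37.9, 178.3]
eef_rot: [-3.141, 0.007, 3.07]
wrist_force: [0.1, 0.2, -0.3]
finger_gap: 20.6
finger_force: 0.0
t 12.3 p [568.6 -37.9 178.3] phi 85.89 gap 20.6 ff 0.0 F [ 0.1  0.2 -0.3]
ebony ([517.2, -32.9, 30.1, 27.8, -4.0], [325.0, 168.0])
to 595 212 185 86 -> shift [-10.  251.1 -11.2] turn z -0.002 q6 -1.63
```

View pics/c9.png

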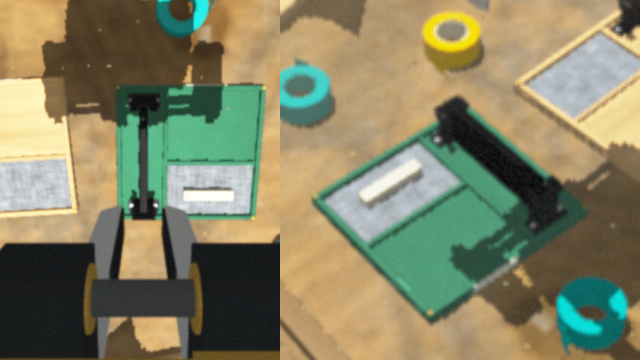

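Ebony stands between the guides (crop (143,155)). Next the rosewood.

```bash

python3 -m crank '[[25,-2,45,-8,0,0,0],[25,-4,90,-11,0,0,0],[25,-6,135,-11,0,0,0],[25,-8,180,-11,0,0,0],[25,-10,225,-11,0,0,0],[25,-10,251,-11,0,0,0],[25,-10,251,-11,0,0,0],[25,-10,251,-11,0,0,0],[25,-10,251,-11,0,0,0]]'
python3 - <<'E'
from h import *
st(); w,_=snap('wrist','w10.png'); c=optics.calibration('wrist')
r=rect('wrist',w,(300,80,350,290),(0,100,20),(14,255,255),42,c); print(r)
go(r[0][0],r[0][1],22.5,86)
w0=cv2.cvtColor(w,cv2.COLOR_RGB2HSV)
for v in range(105,135,3): print(v,w[v,324].tolist(),end=' ')
print()
for v in range(225,255,3): print(v,w[v,324].tolist(),end=' ')
for v in(115,235): print(ray('wrist',324,v,42,c).round(1))
E
```

```text
clock: 13.3
eef_pos: [595.0, 210.7, 183.8]
eef_rot: [-3.141, -0.001, 3.069]
wrist_force: [0.6, 0.0, 0.1]
finger_gap: 23.8
finger_force: 0.0
t 13.3 p [595.  210.7 183.8] phi 85.83 gap 23.8 ff 0.0 F [0.6 0.  0.1]
([567.5, 212.0, 100.5, 10.2, -4.3], [322.0, 195.0])
to 567.5 212.0 22.5 86 -> shift [ 27.6  -0.6 161.6] turn z -0.003 q6 -1.22
105 [108, 84, 56] 108 [105, 83, 60] 111 [112, 88, 61] 114 [109, 87, 58] 117 [114, 93, 59] 120 [117, 91, 60] 123 [121, 96, 62] 126 [121, 94, 62] 129 [123, 97, 63] 132 [114, 92, 61] 
225 [200, 120, 86] 228 [196, 117, 84] 231 [184, 104, 75] 234 [175, 97, 69] 237 [186, 106, 73] 240 [188, 109, 78] 243 [190, 116, 83] 246 [210, 143, 101] 249 [240, 210, 152] 252 [238, 209, 149] [494.5 218.7  42. ]
[603.8 210.9  42. ]
```

```bash

python3 -m crank '[[25,27.6,-0.3,40,0,0,0],[25,27.6,-0.3,80,0,0,0],[25,27.6,-0.3,120,0,0,0],[25,27.6,-0.3,145,0,0,0],[25,27.6,-0.3,155,0,0,0],[25,27.6,-0.3,161,0,0,0],[25,27.6,-0.3,161,0,0,0],[25,27.6,-0.3,161,0,0,0]]'
python3 -m crank '[[3,0,0,0,0,0,0],[3,0,0,0,0,0,0],[3,0,0,0,0,0,0],[3,0,0,0,0,0,0],[3,0,0,0,0,0,0]]' 25
python3 -m crank '[[3,0,0,-5,0,0,0],[3,0,0,-15,0,0,0],[3,0,0,-35,0,0,0],[3,0,0,-70,0,0,0],[3,0,0,-110,0,0,0],[3,0,0,-155,0,0,0],[3,0,0,-155,0,0,0],[3,0,0,-155,0,0,0]]' 25
python3 - <<'E'
from h import *
st(); go(600,-90,180,86)
E
```

```text
clock: 14.15
eef_pos: [568.3, 213.6, 24.8]
eef_rot: [3.141, 0.002, 3.07]
wrist_force: [-0.6, 0.3, -0.4]
finger_gap: 23.4
finger_force: 0.0
clock: 14.65
eef_pos: [567.8, 212.4, 23.9]
eef_rot: [-3.14, 0.0, 3.069]
wrist_force: [0.1, -10.1, 3.0]
finger_gap: 8.0
finger_force: 24.8
clock: 15.45
eef_pos: [567.7, 213.7, 179.2]
eef_rot: [3.141, 0.002, 3.07]
wrist_force: [-1.1, -0.1, -1.2]
finger_gap: 7.7
finger_force: 25.0
t 15.45 p [567.7 213.7 179.2] phi 85.89 gap 7.7 ff 25.0 F [-1.1 -0.1 -1.2]
to 600 -90 180 86 -> shift [ -53.9 -300.6   -0.8] turn z -0.002 q6 -1.2
```

```bash

python3 -m crank '[[3,-6,-45,0,0,0,0],[3,-12,-90,0,0,0,0],[3,-18,-135,0,0,0,0],[3,-24,-180,0,0,0,0],[3,-30,-225,0,0,0,0],[3,-36,-270,0,0,0,0],[3,-42,-315,0,0,0,0],[3,-48,-361,0,0,0,0],[3,-48,-361,0,0,0,0],[3,-48,-361,0,0,0,0]]' 25
python3 - <<'E'
from h import *
w,_=snap('wrist','w11.png'); st(); c=optics.calibration('wrist')
print('felt',rect('wrist',w,(150,150,500,330),(95,5,60),(125,60,230),5,c))
print('ply',rect('wrist',w,(100,60,480,330),(12,30,170),(28,120,255),10,c))
E
```

```text
clock: 16.45
eef_pos: [588.9, -150.4, 176.7]
eef_rot: [3.141, -0.003, 3.068]
wrist_force: [0.1, 0.8, -1.2]
finger_gap: 7.7
finger_force: 25.0
t 16.5 p [ 589.1 -149.4  177.1] phi 85.87 gap 8.2 ff 25.0 F [-0.4  0.1  0.3]
felt ([589.4, -180.4, 50.7, 48.1, -1.0], [292.0, 222.0])
ply ([555.8, -227.7, 258.3, 143.6, 0.2], [218.0, 190.0])
```

View pics/w11.png

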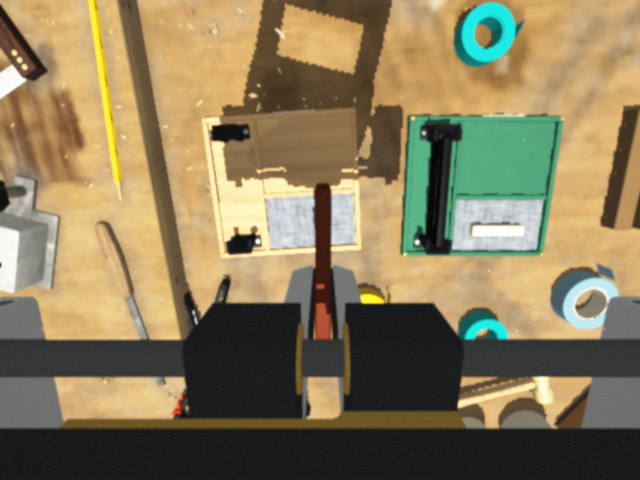

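Plywood tray corners are near (203,118), (356,109), (221,258) and (361,249), guides at (230,132) and (243,241). The rosewood blank is held at (323,240).

```bash

python3 - <<'E'
from h import *
c=optics.calibration('wrist')
C=[ray('wrist',*p,10,c)[:2] for p in((203,118),(356,109),(361,249),(221,258))]
C=np.array(C); print(C.round(1),C.mean(0).round(1)); s=np.linalg.norm(C-np.roll(C,-1,0),axis=1);print(s.round(1))
for p in((1,2),(0,3)): d=C[p[1]]-C[p[0]]; print('xang',np.degrees(np.arctan2(d[1],d[0])))
for p in((0,1),(3,2)): d=C[p[1]]-C[p[0]]; print('yang-90',np.degrees(np.arctan2(d[1],d[0]))-90)
w=cv2.imread('pics/w11.png')[:,:,::-1].copy()
for b in((205,120,255,142),(220,230,264,254)):
  print('guide37',rect('wrist',w,b,(0,0,0),(180,255,45),37,c))
print('green guides for ref')
for b in((415,118,465,142),(410,228,455,254)):
  print('guide37',rect('wrist',w,b,(0,0,0),(180,255,45),37,c))
g=[ray('wrist',*p,10,c)[:2] for p in((411,115),(562,118),(546,254),(403,253))]; g=np.array(g); print(g.mean(0))
E
```

```text
[[ 480.  -257. ]
 [ 482.3 -110.1]
 [ 621.1 -111.5]
 [ 620.5 -259.4]] [ 551.  -184.5]
[147.  138.9 147.9 140.4]
xang -0.5861026434169976
xang -0.9704578142896001
yang-90 -0.8671130190802927
yang-90 -0.26362963739560996
guide37 ([498.7, -225.2, 31.5, 13.7, 85.9], [232.0, 133.0])
guide37 ([600.7, -228.3, 26.6, 16.9, 89.8], [242.0, 245.0])
green guides for ref
guide37 ([511.6, -36.5, 33.8, 14.6, 85.9], [443.0, 133.0])
guide37 ([610.7, -43.0, 30.9, 23.8, 85.9], [435.0, 242.0])
[566.24250677  11.20178133]
```

```bash

python3 -m crank '[[3,15,-40,0,0,0,-0.03],[3,32.5,-80,10,0,0,-0.06],[3,32.5,-86,40,0,0,-0.06],[3,32.5,-86,80,0,0,-0.06],[3,32.5,-86,97,0,0,-0.06],[3,32.5,-86,97,0,0,-0.06],[3,32.5,-86,97,0,0,-0.06],[3,32.5,-86,97,0,0,-0.06]]' 25
python3 - <<'E'
from h import *
st(); w,_=snap('wrist'); a,_=snap('side')
cv2.imwrite('pics/c12.png',np.hstack([w[60:420,180:460],cv2.resize(a[260:360,290:390],(360,360))])[:,:,::-1])
E
```

```text
clock: 17.3
eef_pos: [551.8, -233.0, 83.0]
eef_rot: [-3.141, 0.002, 3.131]
wrist_force: [-0.4, -0.2, -0.0]
finger_gap: 7.8
finger_force: 25.0
t 17.3 p [ 551.8 -233.    83. ] phi 89.38 gap 7.8 ff 25.0 F [-0.4 -0.2 -0. ]
```

View pics/c12.png

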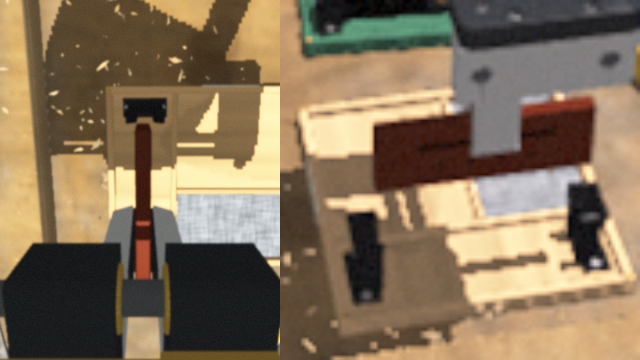

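The guide at (145,110) lines up with the blank end at (143,127), as it did for the ebony. I lower it.

```bash

python3 -m crank '[[3,1,0.8,12,0,0,0],[3,1,0.8,24,0,0,0],[3,1,0.8,32,0,0,0],[3,1,0.8,38,0,0,0],[3,1,0.8,43,0,0,0],[3,1,0.8,47,0,0,0],[3,1,0.8,50,0,0,0],[3,1,0.8,50,0,0,0]]' 25
python3 -m crank '[[3,0,0,3,0,0,0],[3,0,0,6,0,0,0],[3,0,0,9.3,0,0,0],[3,0,0,9.3,0,0,0],[3,0,0,9.3,0,0,0]]' 25
python3 -m crank '[[22,0,0,0,0,0,0],[22,0,0,0,0,0,0],[22,0,0,0,0,0,0],[22,0,0,-10,0,0,0],[22,0,0,-40,0,0,0],[22,0,0,-80,0,0,0],[22,0,0,-125,0,0,0],[22,0,0,-150,0,0,0],[22,0,0,-150,0,0,0]]' 25
python3 - <<'E'
from h import *
st(); w,_=snap('wrist','w13.png'); a,_=snap('side'); c=optics.calibration('wrist')
print('yellow',rect('wrist',w,(200,60,640,480),(20,150,100),(33,255,255),20,c))
cv2.imwrite('pics/c13.png',np.hstack([w[60:420,180:460],cv2.resize(a[260:360,290:390],(360,360))])[:,:,::-1])
E
```

```text
clock: 18.2
eef_pos: [549.9, -232.5, 31.2]
eef_rot: [3.141, -0.0, 3.13]
wrist_force: [-0.6, 0.2, -0.7]
finger_gap: 8.0
finger_force: 25.0
clock: 18.7
eef_pos: [550.3, -232.8, 22.7]
eef_rot: [-3.141, 0.001, 3.13]
wrist_force: [-1.4, 0.6, 4.5]
finger_gap: 7.9
finger_force: 25.0
clock: 19.6
eef_pos: [551.3, -233.2, 177.0]
eef_rot: [-3.138, 0.006, 3.13]
wrist_force: [0.5, -0.3, -0.3]
finger_gap: 20.3
finger_force: 0.0
t 19.6 p [ 551.3 -233.2  177. ] phi 89.33 gap 20.3 ff 0.0 F [ 0.5 -0.3 -0.3]
yellow ([779.1, -203.7, 343.2, 19.0, 89.4], [352.0, 423.0])
```

View pics/c13.png

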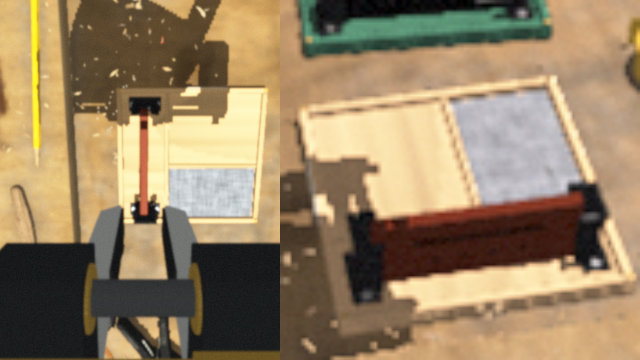

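Rosewood stands in the plywood guides (crop (143,165)). Next the yellow tape.

```bash

python3 -m crank '[[70,-30,30,-10,0,0,0],[70,-60,60,-15,0,0,0],[70,-95,90,-15,0,0,0],[70,-125,120,-15,0,0,0],[70,-137,124.6,-15,0,0,0],[70,-137,124.6,-15,0,0,0],[70,-137,124.6,-15,0,0,0],[70,-137,124.6,-15,0,0,0]]'
python3 - <<'E'
from h import *
st(); w,_=snap('wrist','w14.png'); c=optics.calibration('wrist')
print('yellow',rect('wrist',w,(230,100,420,335),(20,150,100),(33,255,255),20,c))
E
```

```text
clock: 20.5
eef_pos: [687.6, -110.5, 186.8]
eef_rot: [3.142, -0.001, 3.129]
wrist_force: [-0.9, -0.5, 0.3]
finger_gap: 65.8
finger_force: 0.0
t 20.5 p [ 687.6 -110.5  186.8] phi 89.26 gap 65.8 ff 0.0 F [-0.9 -0.5  0.3]
yellow ([690.4, -110.1, 49.4, 46.6, -0.7], [323.0, 224.0])
```

View pics/w14.png

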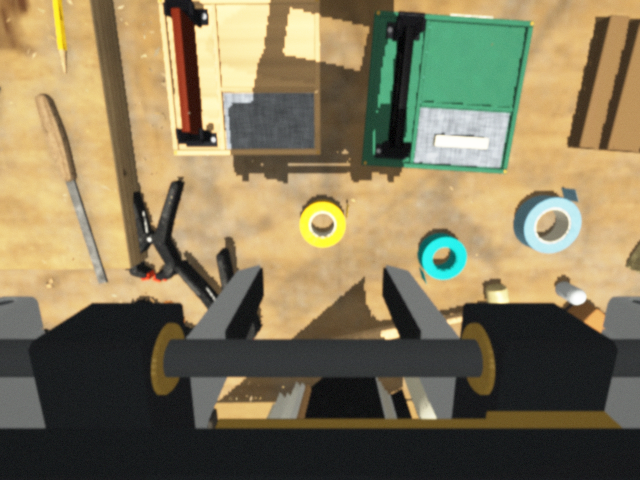

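The yellow tape is alone below the fingers at (323,224), clear of the pliers at (240,290). I go down.

```bash

python3 -m crank '[[70,-2.4,-1.5,40,0,0,0],[70,-2.4,-1.5,80,0,0,0],[70,-2.4,-1.5,120,0,0,0],[70,-2.4,-1.5,150,0,0,0],[70,-2.4,-1.5,170,0,0,0],[70,-2.4,-1.5,180,0,0,0],[70,-2.4,-1.5,180,0,0,0],[70,-2.4,-1.5,180,0,0,0]]' 15
python3 -m crank '[[40,0,0,0,0,0,0],[40,0,0,0,0,0,0],[40,0,0,0,0,0,0],[40,0,0,0,0,0,0],[40,0,0,-10,0,0,0],[40,0,0,-40,0,0,0],[40,0,0,-70,0,0,0],[40,0,0,-80,0,0,0],[40,0,0,-80,0,0,0]]' 15
python3 - <<'E'
from h import *
st(); go(550.1-29+.3,-187.2+24+.3,90,89.3)
E
```

```text
clock: 21.35
eef_pos: [691.3, -111.5, 8.6]
eef_rot: [-3.141, 0.002, 3.129]
wrist_force: [0.4, 0.1, 1.0]
finger_gap: 65.8
finger_force: 0.0
clock: 22.25
eef_pos: [691.4, -111.2, 88.7]
eef_rot: [-3.141, 0.003, 3.13]
wrist_force: [0.5, 0.1, 0.3]
finger_gap: 46.2
finger_force: 15.0
t 22.25 p [ 691.4 -111.2   88.7] phi 89.33 gap 46.2 ff 15.0 F [0.5 0.1 0.3]
to 521.4 -162.89999999999998 90 89.3 -> shift [169.4 -53.7  -1.3] turn z 0.0 q6 -1.77
```

```bash

python3 -m crank '[[40,40,-13,0,0,0,0],[40,80,-26,0,0,0,0],[40,120,-39,0,0,0,0],[40,155,-50,0,0,0,0],[40,169.4,-53.7,10,0,0,0],[40,169.4,-53.7,30,0,0,0],[40,169.4,-53.7,30,0,0,0],[40,169.4,-53.7,30,0,0,0]]' 15
python3 - <<'E'
from h import *
st(); a,_=snap('side'); b,_=snap('scene')
cv2.imwrite('pics/c15.png',np.hstack([cv2.resize(b[130:250,320:460],(420,360)),cv2.resize(a[260:360,290:390],(360,360))])[:,:,::-1])
E
```

```text
clock: 23.05
eef_pos: [520.5, -162.6, 56.4]
eef_rot: [3.141, -0.002, 3.13]
wrist_force: [0.0, -0.3, 0.2]
finger_gap: 45.8
finger_force: 15.0
t 23.05 p [ 520.5 -162.6   56.4] phi 89.33 gap 45.8 ff 15.0 F [ 0.  -0.3  0.2]
```

View pics/c15.png

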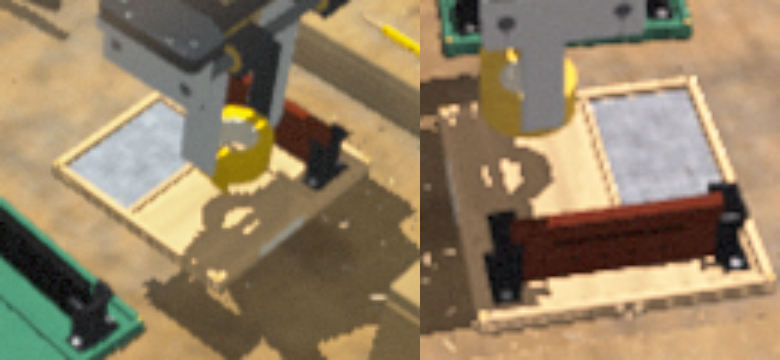

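The tape hangs level over the bare bay (scene crop (240,145)). I lower, release and rise, then turn toward the saddle at about (415,250).

```bash

python3 -m crank '[[40,0,0,20,0,0,0],[40,0,0,32,0,0,0],[40,0,0,38,0,0,0],[40,0,0,42,0,0,0],[40,0,0,42.5,0,0,0],[40,0,0,42.5,0,0,0]]' 15
python3 -m crank '[[57,0,0,0,0,0,0],[57,0,0,0,0,0,0],[57,0,0,0,0,0,0],[57,0,0,0,0,0,0],[57,0,0,-15,0,0,0],[57,0,0,-50,0,0,0],[57,0,0,-95,0,0,0],[57,0,0,-140,0,0,0],[57,0,0,-160,0,0,0],[57,0,0,-160,0,0,0]]' 15
python3 - <<'E'
from h import *
st(); w,_=snap('wrist','w16.png'); c=optics.calibration('wrist')
print('yellow',rect('wrist',w,(200,60,640,320),(20,150,100),(33,255,255),25,c))
go(414,251,160,-24)
E
```

```text
clock: 23.75
eef_pos: [521.0, -162.9, 15.0]
eef_rot: [-3.141, 0.0, 3.13]
wrist_force: [-0.5, 1.4, 0.2]
finger_gap: 45.6
finger_force: 15.0
clock: 24.75
eef_pos: [521.9, -163.2, 179.0]
eef_rot: [-3.139, 0.006, 3.13]
wrist_force: [0.8, 0.1, -0.6]
finger_gap: 53.6
finger_force: 0.0
t 24.75 p [ 521.9 -163.2  179. ] phi 89.32 gap 53.6 ff 0.0 F [ 0.8  0.1 -0.6]
yellow ([518.7, -161.7, 48.0, 44.4, -0.6], [324.0, 221.0])
to 414 251 160 -24 -> shift [112.  412.6  16.5] turn z -1.164 q6 -1.93
```

```bash

python3 -m crank '[[45,10,40,0,0,0,0.14],[45,20,80,0,0,0,0.28],[45,30,120,0,0,0,0.42],[45,40,160,0,0,0,0.56],[45,50,200,0,0,0,0.7],[45,60,240,0,0,0,0.84],[45,75,280,0,0,0,0.98],[45,90,320,0,0,0,1.12],[45,100,360,0,0,0,1.26],[45,112,400,16,0,0,1.4]]'
python3 - <<'E'
from h import *
st(); go(414,251,150,-24)
E
```

```text
clock: 25.8
eef_pos: [414.8, 234.6, 160.8]
eef_rot: [3.141, -0.0, 1.76]
wrist_force: [0.2, -0.7, -1.2]
finger_gap: 42.5
finger_force: 0.0
t 25.8 p [414.8 234.6 160.8] phi 10.83 gap 42.5 ff 0.0 F [ 0.2 -0.7 -1.2]
to 414 251 150 -24 -> shift [16.3  2.3 10.8] turn z 0.608 q6 0.25
```

```bash

python3 -m crank '[[45,4,1,5,0,0,0.14],[45,8,2,10,0,0,0.28],[45,8,2,10,0,0,0.42],[45,8,2,10,0,0,0.56],[45,8,2,10,0,0,0.6],[45,8,2,10,0,0,0.6],[45,8,2,10,0,0,0.6]]'
python3 - <<'E'
from h import *
w,_=snap('wrist','w17.png'); c=optics.calibration('wrist'); st()
r=rect('wrist',w,(200,100,450,300),(10,0,150),(40,70,255),8.5,c); print(r)
go(r[0][0],r[0][1],2,r[0][4]-90)
E
```

```text
clock: 26.5
eef_pos: [415.4, 241.0, 150.0]
eef_rot: [-3.141, 0.001, 1.167]
wrist_force: [0.3, -0.4, 0.6]
finger_gap: 42.2
finger_force: 0.0
t 26.55 p [415.5 241.1 150.1] phi -23.15 gap 42.3 ff 0.0 F [-0.7 -0.4 -0.5]
([419.3, 249.1, 74.5, 11.0, 65.7], [321.0, 217.0])
to 419.3 249.1 2 -24.299999999999997 -> shift [  8.8   0.3 148.1] turn z 0.02 q6 0.85
```

```bash

python3 -m crank '[[35,9.5,-1,40,0,0,0.02],[35,9.5,-1,80,0,0,0.02],[35,9.5,-1,115,0,0,0.02],[35,9.5,-1,138,0,0,0.02],[35,9.5,-1,147.7,0,0,0.02],[35,9.5,-1,147.7,0,0,0.02],[35,9.5,-1,147.7,0,0,0.02]]' 15
python3 -m crank '[[4,0,0,0,0,0,0],[4,0,0,0,0,0,0],[4,0,0,0,0,0,0],[4,0,0,0,0,0,0],[4,0,0,0,0,0,0],[4,0,0,-40,0,0,0],[4,0,0,-80,0,0,0],[4,0,0,-125,0,0,0],[4,0,0,-150,0,0,0],[4,0,0,-150,0,0,0]]' 20
python3 - <<'E'
from h import *
st(); go(550.1+38+.3,-187.2+23-.5,140,-0.7)
w,_=snap('wrist'); a,_=snap('scene')
cv2.imwrite('pics/c18.png',np.hstack([w[60:420,180:460],cv2.resize(a[180:400,180:400],(360,360))])[:,:,::-1])
E
```

```text
clock: 27.25
eef_pos: [419.1, 250.6, 3.9]
eef_rot: [3.141, -0.001, 1.146]
wrist_force: [-0.3, -0.4, -0.1]
finger_gap: 32.8
finger_force: 0.0
clock: 28.25
eef_pos: [419.9, 251.0, 156.4]
eef_rot: [3.138, -0.005, 1.145]
wrist_force: [-0.8, -0.1, -0.4]
finger_gap: 9.3
finger_force: 20.0
t 28.25 p [419.9 251.  156.4] phi -24.37 gap 9.3 ff 20.0 F [-0.8 -0.1 -0.4]
to 588.4 -164.7 140 -0.7 -> shift [-309.2  325.    16.4] turn z -0.413 q6 0.89
```

View pics/c18.png

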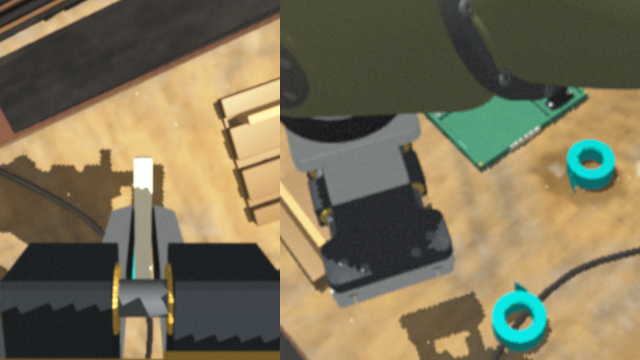

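The saddle is held, along the fingers' plane at (143,200). I carry it over the plywood felt bay.

```bash

python3 -m crank '[[4,-32,33,0,0,0,-0.05],[4,-64,67,0,0,0,-0.1],[4,-96,101,0,0,0,-0.15],[4,-128,135,0,0,0,-0.2],[4,-160,168,0,0,0,-0.25],[4,-192,202,0,0,0,-0.3],[4,-224,236,0,0,0,-0.35],[4,-256,269,0,0,0,-0.41],[4,-288,303,0,0,0,-0.413],[4,-309.2,325,16,0,0,-0.413]]' 20
python3 -m crank '[[4,0,0,30,0,0,0],[4,0,0,60,0,0,0],[4,0,0,60,0,0,0],[4,0,0,60,0,0,0],[4,0,0,60,0,0,0]]' 20
python3 - <<'E'
from h import *
st(); go(588.4,-164.7,9.3,-0.7)
w,_=snap('wrist','w19.png'); c=optics.calibration('wrist')
print('felt',rect('wrist',w,(200,60,500,330),(95,5,40),(125,60,230),5,c))
E
```

```text
clock: 29.35
eef_pos: [587.8, -168.3, 136.3]
eef_rot: [3.141, 0.0, 1.557]
wrist_force: [-0.2, 0.6, -0.8]
finger_gap: 9.1
finger_force: 20.0
clock: 29.85
eef_pos: [587.7, -165.4, 78.2]
eef_rot: [3.14, 0.001, 1.559]
wrist_force: [0.7, -0.6, 0.8]
finger_gap: 9.1
finger_force: 20.0
t 29.85 p [ 587.7 -165.4   78.2] phi -0.69 gap 9.1 ff 20.0 F [ 0.7 -0.6  0.8]
to 588.4 -164.7 9.3 -0.7 -> shift [ 0.7  0.7 68.9] turn z 0.0 q6 -0.32
felt ([588.4, -154.3, 66.6, 50.7, 89.6], [322.0, 232.0])
```

View pics/w19.png

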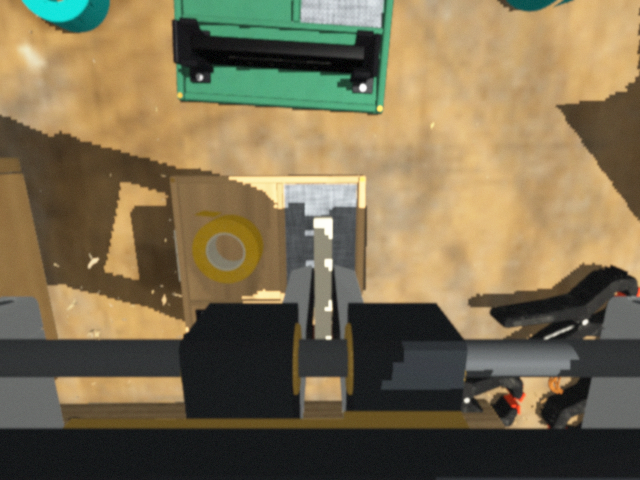

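The tape rests in the bare bay at (227,250) and the saddle hangs over the felt bay at (322,240). I lower and release.

```bash

python3 -m crank '[[4,0.5,0,30,0,0,0],[4,0.5,0,50,0,0,0],[4,0.5,0,62,0,0,0],[4,0.5,0,67,0,0,0],[4,0.5,0,69,0,0,0],[4,0.5,0,69,0,0,0],[4,0.5,0,69,0,0,0]]' 20
python3 -m crank '[[20,0,0,0,0,0,0],[20,0,0,0,0,0,0],[20,0,0,0,0,0,0],[20,0,0,0,0,0,0],[20,0,0,-20,0,0,0],[20,0,0,-60,0,0,0],[20,0,0,-105,0,0,0],[20,-40,0,-150,0,0,0],[20,-80,0,-190,0,0,0],[20,-120,0,-190,0,0,0]]' 20
python3 - <<'E'
from h import *
st(); w,_=snap('wrist','w20.png'); c=optics.calibration('wrist'); a,_=snap('scene'); b,_=snap('side')
K=c['camera_matrix']
W=(8,0,110),(40,75,255)
print('yellow',rect('wrist',w,(0,0,640,330),(18,130,80),(33,255,255),25,c))
print('green',rect('wrist',w,(0,0,640,300),(65,100,20),(88,255,255),10,c))
cv2.imwrite('pics/c20.png',np.hstack([w[40:340,190:440],cv2.resize(a[140:280,160:450],(520,300))])[:,:,::-1])
E
```

```text
clock: 30.6
eef_pos: [587.5, -165.1, 8.8]
eef_rot: [3.14, 0.0, 1.558]
wrist_force: [0.3, 0.4, 0.1]
finger_gap: 8.7
finger_force: 20.0
clock: 31.6
eef_pos: [586.7, -282.4, 202.2]
eef_rot: [3.136, 0.003, 1.561]
wrist_force: [0.8, -0.0, 0.2]
finger_gap: 19.0
finger_force: 0.0
t 31.6 p [ 586.7 -282.4  202.2] phi -0.59 gap 19.0 ff 0.0 F [ 0.8 -0.   0.2]
yellow ([434.0, -176.8, 137.3, 66.9, -71.2], [160.0, 99.0])
green None
```

View pics/c20.png

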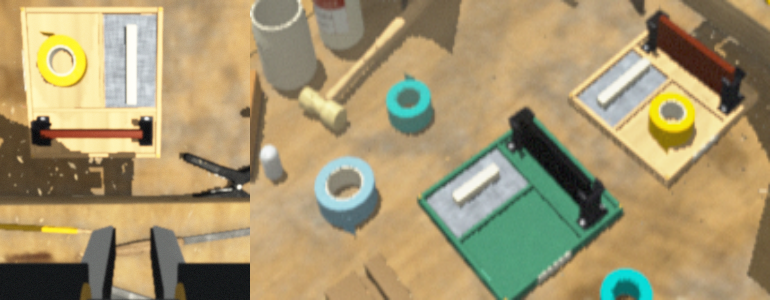

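Everything is in place: tape in the bare bay (62,60), saddle (131,65), rosewood (92,133), ebony and nut in the green tray. One depth check of the blanks' heights before I hand in.

```bash

python3 - <<'E'
from h import *
for n in('scene','side'):
  im,d=snap(n); c=optics.calibration(n); K=np.array(c['camera_matrix']);R=np.array(c['R']);t=np.array(c['t'])
  v,u=np.mgrid[:480,:640]; X=(np.linalg.inv(K)@np.stack([u*d,v*d,d]).reshape(3,-1)).T; X=((X-t)@R).reshape(480,640,3)
  for nm,cx,cy,a in(('ebony',564.5,-37.7,-4.1),('rose',549.5,-233,-.7)):
    a=np.radians(a); L=(X[...,0]-cx)*np.cos(a)+(X[...,1]-cy)*np.sin(a); M=-(X[...,0]-cx)*np.sin(a)+(X[...,1]-cy)*np.cos(a)
    for lo,hi in((-40,-20),(-20,0),(0,20),(20,40)):
      m=(d>0)&(L>lo)&(L<hi)&(abs(M)<15)&(X[...,2]>20)
      print(n,nm,lo,m.sum(),np.percentile(X[...,2][m],95).round(1) if m.sum() else None)
E
```

```text
scene ebony -40 101 41.1
scene ebony -20 92 40.7
scene ebony 0 90 41.3
scene ebony 20 89 41.3
scene rose -40 111 329.9
scene rose -20 92 41.1
scene rose 0 105 311.6
scene rose 20 91 41.0
side ebony -40 99 42.8
side ebony -20 103 43.0
side ebony 0 106 42.1
side ebony 20 106 42.8
side rose -40 161 509.4
side rose -20 159 508.0
side rose 0 278 508.0
side rose 20 383 508.3
```

Both tops read 41 mm in the scene view, so the blanks stand level on the tray floors (the large values are the arm in view).

```bash
python3 -c "
from cell import manip
print(manip.sign_off())"
```

```text
the job is handed in; nothing more can be done
None
```

Both ukulele kits are made up and handed in at about 32 s of the 136 s allowed; the last camera views showed every part seated in its place, and the hand-in returned no verdict.

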